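Clamp the capped test stub on the spindle bench

TASK

Two identical green-footed pipe stubs stand on the bench, each with an open hinged clamp ring; only one has its blue flanged cap sitting on the pipe flange. On that capped stub, swing the hinged half of the clamp ring by its red post fully shut around the two flanges, and then swing the bolt with the yellow post fully home across the forked ear so the ring is latched. Leave the stub without a cap alone.

Things in the scene. Friction and masses are not known exactly. Their poses are not given: they have to be found in the camera images.
- stand: Capped pipe stub, fixed: green foot 130 mm wide, 12 high; upright pipe; two 66 mm flanges, the upper one the blue cap's (top of its plug at 105 mm). Clamp ring: heights 63-87 mm, outer radius 44. Origin: pipe axis at bench level, z up. In this frame (mm) the fixed half ring is on the +x side; jaw's hinge axis, vertical, at x 0, y +46; bolt's pivot axis, vertical, at x +22, y -52.
- jaw (a joint): Hinge of the moving aluminium half ring (jaw) of the capped stub, rad: 0 = fully shut on its stop, grows as it opens, clockwise from above, to 1.5; starts at 0.9 to 1.3, pointing out to the stand's -x. Stays where it is left; 1 to 2 N at its red post moves it. Shut, the red post is at x -62, y +12 mm in the stand's frame. The forked ear at its free end takes the bolt.
- jaw_grip (a point): On the axis of the jaw's upright red post (capped stub), 118 mm above the bench. The post is 16 mm across, its top at 130 mm, clear to grip above 90 mm; its axis is 71 mm from the hinge axis. Turns with the jaw.
- bolt (a joint): Pivot of the capped stub's swing bolt, rad: 0 = home in the jaw's forked ear, pointing to the stand's -x; grows as it swings out, counter-clockwise from above, to 1.7; starts at 1.1 to 1.5, pointing to about -y. Stays where left; 1 to 2 N at its yellow post moves it. Home, the post is at x -29, y -52 mm in the stand's frame. It cannot go home with the jaw over 0.1 rad open.
- bolt_grip (a point): On the axis of the bolt's upright yellow post (capped stub), 118 mm above the bench. The post is 16 mm across, its top at 130 mm, clear to grip above 90 mm; its axis is 51 mm from the pivot axis. Turns with the bolt. If the bolt is home first, its post stops the jaw from shutting.
- bare_stand: The other stub, to the left or right of the capped one: same foot, pipe, open clamp ring, red and yellow posts, same frame and sizes, but no cap: its bare steel flange with a dark bore shows. Not to be touched.

How it is judged (in metres and radians):
On the way:
1. the moving half ring of the capped stub is shut while the bolt is still out (value of joint jaw below 0.12 rad and value of joint bolt above 0.6 rad), for 0.2 s.
At the end, for the whole second after the job is handed in: On the capped stub the moving half ring is shut to within 0.12 rad (7 degrees), the bolt is home to within 0.17 rad (10 degrees), and both are at rest (value of joint jaw below 0.12 rad and value of joint bolt below 0.17 rad and velocity of joint jaw between -0.05 and 0.05 rad/s and velocity of joint bolt between -0.05 and 0.05 rad/s); the robot touches nothing.
It fails at once if the stub without a cap, or its clamp, is pushed (more than 2 N) (contact force between any of the arm, the fingers and bare_stand above 2 N).
It also fails if it takes over 46 s, if anything falls off the work surface, if the arm or the gripper's body presses on something with over 40 N, if the wrist force passes 120 N, or if a joint passes its speed limit or range.

ROBOT

A 6-joint arm with a two-finger parallel gripper is mounted at the origin on the work surface. World frame = base frame: x ahead of the robot, y to its left, z up, the work surface at z = 0. Lengths are in mm, angles in degrees, forces in N, time in s.
With the tool pointing down it reaches from about 350 to 850 mm from the base axis. Payload 8.1 kg.
Tool frame: the origin (TCP) lies on the centre line of the jaws, within the pads' length; the fingertips stand 8 mm ahead of it and the grasp point (between the pads) lies 11 mm behind it; x points along the fingers, z is the direction in which the jaws open and shut, and the axes are right-handed (so a half turn about x gives the same grasp; the last joint's range is limited). The gripper opens to 85 mm and grips with 20 to 120 N. Pads are 22 mm wide; open, the fingers measure 114 mm over their backs; the gripper's body (76 mm by 85 mm) begins 54 mm behind the grasp point. The pads swing forward as they close: fully open they stand 13 mm farther back than shut.
Start: joints at [-68.95, 7.471, 85.268, -0, 87.261, -4.893], TCP at [262.511, -539.531, 239.292] pointing down, gripper open.
Joint ranges: [-169.43, 169.43], [-51.17, 129.36], [1.28, 143.12], [-76.62, 256.62], [0, 156.53], [-152.29, 152.29]. Speed limits (degrees/s): [136.94, 136.94, 159.86, 180, 180, 180].

INTERFACE

Orientations are given as [roll, pitch, yaw] about the fixed x, y, z axes, in that order (R = Rz(yaw) Ry(pitch) Rx(roll)).
In Python, from bench import r, vision, order gives the robot as it stands. The module is installed in compiled form; this text tells all that it offers.
- The arm moves only by the shell command python3 -m jog 'ROWS' [FORCE]. ROWS is JSON, a list of rows, each a list of 3 entries, a list of its own where there are three numbers: the shift along the world's x, y, z in m, then the turn, a rotation vector about the world's x, y, z in rad, then the opening, from -1 (shut) to 1 (fully open). A call has 1 to 5 rows; each row is the pose to reach, as a shift and turn from the pose commanded when the call began; what a row does not reach only later rows make up. A row lasts 1/12 s, in which the tool goes at most 41.7 mm and 7.16 degrees, less where a joint would pass 70% of its speed; a pose out of reach is approached as far as the arm can. A call with a gripper value outside its range is refused whole. The fingers move at their own pace and stop on an object; FORCE is the grip in N (left out, the last holds). Time passes only in rows, so rows that repeat a pose let the fingers close. It gives the time, the measured TCP pose, the force and the opening at its end, in the units of the state.
- r.sense(): the state, without advancing time (a new reading comes with each control period).
- vision.snapshot(name): name is "side" or "top" or "wrist"; returns the picture (480x640x3 uint8, red, green, blue); there is no depth.
- vision.camera_model(name): a dict with "fov_y" (degrees; the focal length in pixels is half the picture's height over the tangent of half this angle, whatever the lens; pixels are square), "cx", "cy" (the principal point, pixels), "world_to_cam" (4x4, takes a point from world to camera coordinates). Camera axes: x right, y down, z forward; pixel columns grow to the right and rows downward; lengths in mm; the calibration is good to about 2 mm. The wrist camera is an equidistant fisheye: a pixel r from the principal point sees the ray r / f radians off the axis. A picture is of the moment at which its call begins: read the wrist's pose just before it. camera_model takes no time and is no camera call; for the wrist camera it gives the pose at the moment of the call.
- order.hand_in(): hands the job in, once; it reports no verdict.
The state is a dict: "time": time; "joint_pos": joint angles; "qd": joint speeds; "joint_efforts": joint torques, N m; "tool_pos": TCP position; "tcp_rot": TCP orientation; "ft_force": force on the tool from outside, world axes, zero at the start; "wrist_torque": the same for the moment, N m; "finger_gap": finger opening in mm.
Only numpy, scipy, OpenCV 4.12 (cv2) and the standard library are available. Lean on these libraries where they do the work, as an engineer would, in place of code of your own. Each camera call takes 0.05 s, during which the arm holds its last target.

## Working session

There is one attempt and no reset: what is moved stays moved. The work goes in short steps, Python scripts to look and compute and a shell command to move; the robot and the scene stay as the last step left them, time stands still between calls to the robot, and variables do not carry over. Pictures are saved under pics/ and viewed, and the job is handed in when it is done.

```bash
mkdir -p pics
python3 - <<'E'
from bench import r,vision
import cv2
s=r.sense();print(s)
for n in("top","side"):
    im=vision.snapshot(n);cv2.imwrite(f"pics/{n}0.png",cv2.cvtColor(im,cv2.COLOR_RGB2BGR));print(vision.camera_model(n))
E
```

```text
{'time': 0.0, 'joint_pos': array([-6.89492373e+01,  7.51636557e+00,  8.53286011e+01,  1.81815965e-03,
        8.72619212e+01, -4.89179868e+00]), 'qd': array([-0.00935117, -0.02601967,  0.0136962 ,  0.013552  , -0.08549993,
       -0.09526457]), 'joint_efforts': array([-1.59500109e-03, -5.69401324e+01, -5.00549841e+01, -8.04320061e-04,
        1.50628248e-02, -8.25022721e-05]), 'tool_pos': array([ 262.33233398, -539.021054  ,  238.23781238]), 'tcp_rot': array([174.13489607,  89.8930967 , 110.07736893]), 'ft_force': array([ 0.8433797 ,  0.12773867, -0.10766032]), 'wrist_torque': array([-0.0296565 , -0.04198042, -0.01311023]), 'finger_gap': 85.72699067670736}
{'fov_y': 52.64593781958466, 'cx': 317.60304989514077, 'cy': 242.1758020841503, 'world_to_cam': array([[-2.44520646e-02, -9.99672226e-01,  7.58528267e-03,
        -1.08809692e+01],
       [-9.83576175e-01,  2.26996847e-02, -1.79060418e-01,
         5.53823918e+02],
       [ 1.78829543e-01, -1.18391002e-02, -9.83808838e-01,
         7.65162624e+02],
       [ 0.00000000e+00,  0.00000000e+00,  0.00000000e+00,
         1.00000000e+00]])}
{'fov_y': 55.28415727885718, 'cx': 317.68958174339457, 'cy': 246.66354863537214, 'world_to_cam': array([[-8.81557655e-01, -4.71984318e-01, -9.32224031e-03,
         4.93165092e+02],
       [-2.82776448e-01,  5.43767667e-01, -7.90160873e-01,
         2.24956891e+02],
       [ 3.78012674e-01, -6.93936256e-01, -6.12828598e-01,
         6.72196300e+02],
       [ 0.00000000e+00,  0.00000000e+00,  0.00000000e+00,
         1.00000000e+00]])}
```

View pics/top0.png

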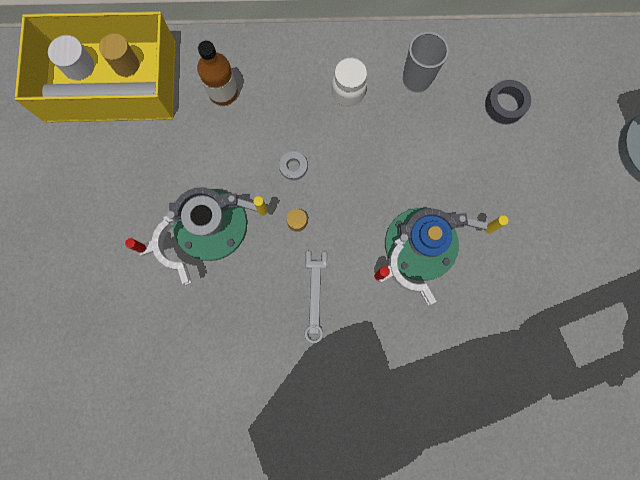

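View pics/side0.png

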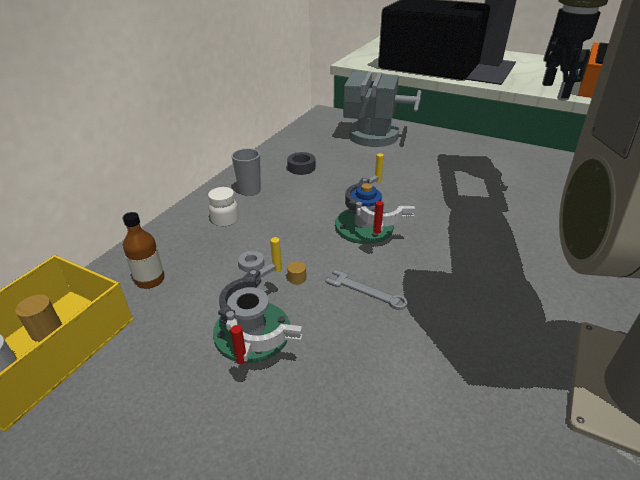

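The capped stub is the right one in the top view, with its cap at about (434,234), red post at (382,273) and yellow post at (503,221). I'll enlarge that area.

Run:
```python
import cv2
a=cv2.imread("pics/top0.png")[195:315,360:520];cv2.imwrite("pics/c1.png",cv2.resize(a,None,fx=5,fy=5,interpolation=cv2.INTER_CUBIC))
a=cv2.imread("pics/side0.png")[140:250,320:430];cv2.imwrite("pics/c2.png",cv2.resize(a,None,fx=5,fy=5,interpolation=cv2.INTER_CUBIC))
```

```text
(no output)
```

View pics/c1.png

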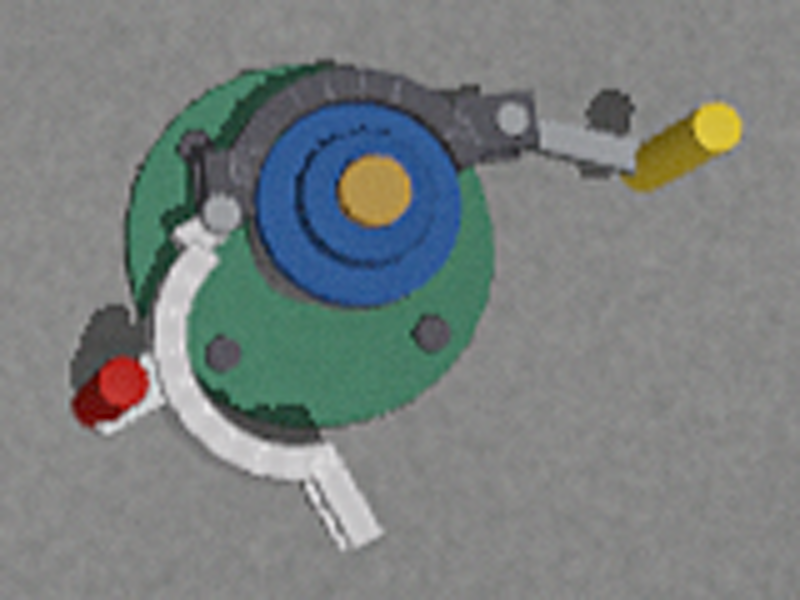

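View pics/c2.png

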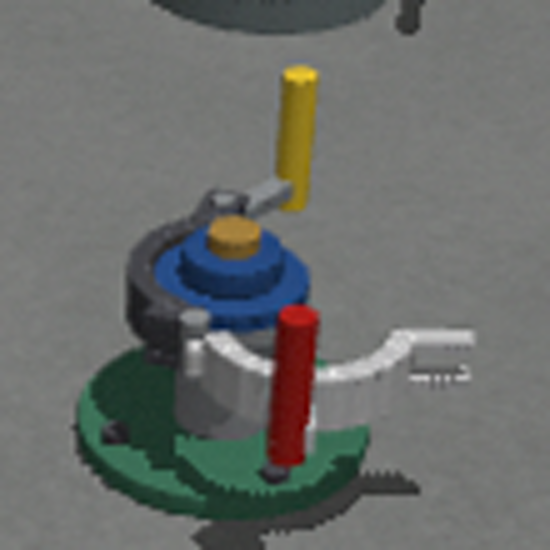

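```bash
cat > h.py <<'E'
import numpy as np
from scipy.optimize import least_squares
from bench import vision
def rot(a): return np.array([[np.cos(a),-np.sin(a)],[np.sin(a),np.cos(a)]])
def proj(c,p):
    T=c["world_to_cam"];q=T[:3,:3]@p+T[:3,3];f=240/np.tan(np.radians(c["fov_y"]/2))
    return np.array([c["cx"]+f*q[0]/q[2],c["cy"]+f*q[1]/q[2]])
H=np.array([0,46.]);B=np.array([22,-52.])
def pts(v):
    x,y,a,j,b=v
    S=lambda p:np.array([x,y])+rot(a)@p
    return dict(plug=[*S(np.zeros(2)),105],red=[*S(H+rot(-j)@[-62,-34]),130],yel=[*S(B+rot(b)@[-51,0]),130],hinge=[*S(H),92],piv=[*S(B),92])
def fit(obs,x0):
    cs={n:vision.camera_model(n) for n in("top","side")}
    def f(v):
        P=pts(v);return np.concatenate([proj(cs[n],np.array(P[k]))-uv for n,k,uv in obs])
    s=least_squares(f,x0);return s.x,s.fun.reshape(-1,2)
E
python3 - <<'E'
from h import *
t=lambda u,v:np.array([360+u/5,195+v/5]);s=lambda u,v:np.array([320+u/5,140+v/5])
obs=[("top","plug",t(375,190)),("top","red",t(124,383)),("top","yel",t(718,127)),("top","hinge",t(221,211)),("top","piv",t(513,118)),
("side","plug",s(233,230)),("side","red",s(298,315)),("side","yel",s(300,73))]
x,res=fit(obs,[500,-150,0,1,1.3]);print(x.round(3),res.round(1))
import sys
print({k:np.round(p,1) for k,p in pts(x).items()})
for j in (x[3],.9,.6,.4,.2,.1,0,-.05): print('jaw',round(j,2),np.round(pts([x[0],x[1],x[2],j,0])['red'],1))
for b in (x[4],1,.8,.6,.4,.2,.1,0,-.05): print('bolt',round(b,2),np.round(pts([x[0],x[1],x[2],0,b])['yel'],1))
from bench import r
print(r.sense()['tool_pos'])
from scipy.spatial.transform import Rotation as R
print(R.from_euler('xyz',r.sense()['tcp_rot'],degrees=True).as_matrix().round(3))
E
```

```text
[ 5.53456e+02 -2.08056e+02  6.70000e-02  1.16200e+00  1.24900e+00] [[-0.2  0.2]
 [-0.   0. ]
 [-0.4  0.1]
 [ 0.1  0.2]
 [ 0.3  0. ]
 [-0.1 -0.2]
 [-0.2 -0.6]
 [-0.2 -0.1]]
{'plug': array([ 553.5, -208.1,  105. ]), 'red': array([ 491.8, -122.6,  130. ]), 'yel': array([ 566. , -307.8,  130. ]), 'hinge': array([ 550.4, -162.2,   92. ]), 'piv': array([ 578.9, -258.5,   92. ])}
jaw 1.16 [ 491.8 -122.6  130. ]
jaw 0.9 [ 483.5 -139.2  130. ]
jaw 0.6 [ 479.7 -159.9  130. ]
jaw 0.4 [ 480.7 -174.   130. ]
jaw 0.2 [ 484.4 -187.6  130. ]
jaw 0.1 [ 487.3 -194.1  130. ]
jaw 0 [ 490.8 -200.2  130. ]
jaw -0.05 [ 492.8 -203.2  130. ]
bolt 1.25 [ 566.  -307.8  130. ]
bolt 1 [ 554.3 -303.1  130. ]
bolt 0.8 [ 545.9 -297.3  130. ]
bolt 0.6 [ 538.8 -290.   130. ]
bolt 0.4 [ 533.4 -281.4  130. ]
bolt 0.2 [ 529.7 -271.9  130. ]
bolt 0.1 [ 528.6 -266.9  130. ]
bolt 0 [ 528.  -261.9  130. ]
bolt -0.05 [ 527.9 -259.3  130. ]
[ 262.32783373 -539.05370126  238.32311389]
[[-0.001  0.899  0.437]
 [ 0.002  0.437 -0.899]
 [-1.     0.    -0.002]]
```

```bash
python3 -m jog '[[[0.019,0.035,0],[0,0,-0.04],1],[[0.038,0.07,0],[0,0,-0.08],1],[[0.057,0.104,0],[0,0,-0.12],1],[[0.076,0.139,0],[0,0,-0.15],1]]'
python3 -m jog '[[[0.019,0.035,0],[0,0,-0.04],1],[[0.038,0.07,0],[0,0,-0.08],1],[[0.057,0.104,0],[0,0,-0.12],1],[[0.076,0.139,0],[0,0,-0.15],1]]'
python3 -m jog '[[[0.019,0.035,0],[0,0,-0.04],1],[[0.038,0.07,0],[0,0,-0.08],1],[[0.057,0.104,0],[0,0,-0.12],1],[[0.077,0.138,0],[0,0,-0.15],1],[[0.077,0.138,0],[0,0,-0.15],1]]'
python3 -c "
from bench import vision;import cv2
cv2.imwrite('pics/w1.png',vision.snapshot('wrist')[:,:,::-1])"
```

```text
time: 0.43
tool_pos: [338.6, -398.9, 238.6]
tcp_rot: [-167.5, 89.9, 119.7]
ft_force: [0.5, -0.6, 1.1]
finger_gap: 85.6
time: 0.77
tool_pos: [414.8, -259.7, 239.0]
tcp_rot: [-137.4, 90.0, 141.2]
ft_force: [0.6, -0.2, 0.3]
finger_gap: 85.2
time: 1.18
tool_pos: [493.7, -117.5, 238.9]
tcp_rot: [163.9, 89.8, 74.3]
ft_force: [0.1, -0.6, 0.3]
finger_gap: 85.4
```

View pics/w1.png

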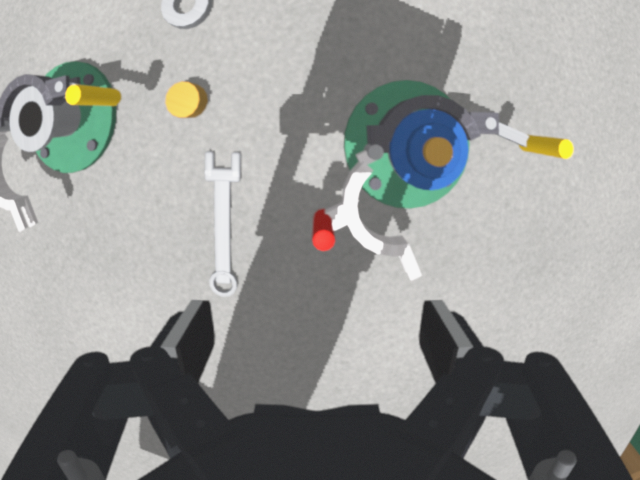

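The wrist view shows the red post top at (324,240), centred between the open fingers. I'll descend and grip it.

```bash
python3 -m jog '[[[-0.001,-0.003,-0.035],[0,0,0],1],[[-0.002,-0.005,-0.07],[0,0,0],1],[[-0.002,-0.005,-0.1],[0,0,0],1],[[-0.002,-0.005,-0.128],[0,0,0],1],[[-0.002,-0.005,-0.128],[0,0,0],1]]'
python3 -m jog '[[[0,0,0],[0,0,0],-1],[[0,0,0],[0,0,0],-1],[[0,0,0],[0,0,0],-1],[[0,0,0],[0,0,0],-1],[[0,0,0],[0,0,0],-1]]' 30
python3 -m jog '[[[0,0,0],[0,0,0],-1],[[0,0,0],[0,0,0],-1],[[0,0,0],[0,0,0],-1]]' 30
```

```text
time: 1.65
tool_pos: [484.5, -127.7, 104.5]
tcp_rot: [-108.9, 89.4, 161.3]
ft_force: [-1.0, -0.0, -0.7]
finger_gap: 85.5
time: 2.07
tool_pos: [490.6, -128.8, 113.1]
tcp_rot: [77.5, 89.8, -12.4]
ft_force: [-2.9, 3.2, 1.7]
finger_gap: 25.7
time: 2.32
tool_pos: [490.0, -128.4, 112.6]
tcp_rot: [82.7, 89.9, -7.2]
ft_force: [-3.1, 2.7, 6.6]
finger_gap: 15.3
```

```bash
python3 -m jog '[[[-0.003,-0.005,0],[0,0,0],-1],[[-0.006,-0.011,0],[0,0,0],-1],[[-0.008,-0.021,0],[0,0,0],-1],[[-0.010,-0.031,0],[0,0,0],-1],[[-0.010,-0.038,0],[0,0,0],-1]]'
python3 -m jog '[[[0.001,-0.007,0],[0,0,0],-1],[[0.003,-0.014,0],[0,0,0],-1],[[0.005,-0.021,0],[0,0,0],-1],[[0.008,-0.028,0],[0,0,0],-1],[[0.011,-0.034,0],[0,0,0],-1]]'
python3 -m jog '[[[0.001,-0.002,0],[0,0,0],-1],[[0.001,-0.002,0],[0,0,0],-1],[[0.001,-0.002,0],[0,0,0],-1]]'
python3 -c "
from bench import vision;import cv2
cv2.imwrite('pics/t2.png',cv2.resize(vision.snapshot('top')[180:330,340:540,::-1],None,fx=4,fy=4))
cv2.imwrite('pics/w2.png',vision.snapshot('wrist')[:,:,::-1])"
```

```text
time: 2.73
tool_pos: [479.5, -166.6, 112.2]
tcp_rot: [138.1, 90.0, 48.3]
ft_force: [0.4, 6.5, 2.8]
finger_gap: 14.9
time: 3.15
tool_pos: [490.9, -200.7, 112.0]
tcp_rot: [148.8, 90.0, 59.0]
ft_force: [-16.0, 20.7, 12.2]
finger_gap: 15.1
time: 3.4
tool_pos: [490.7, -200.4, 111.9]
tcp_rot: [-147.1, 89.7, 123.1]
ft_force: [-11.2, 15.2, 16.2]
finger_gap: 14.9
```

View pics/w2.png

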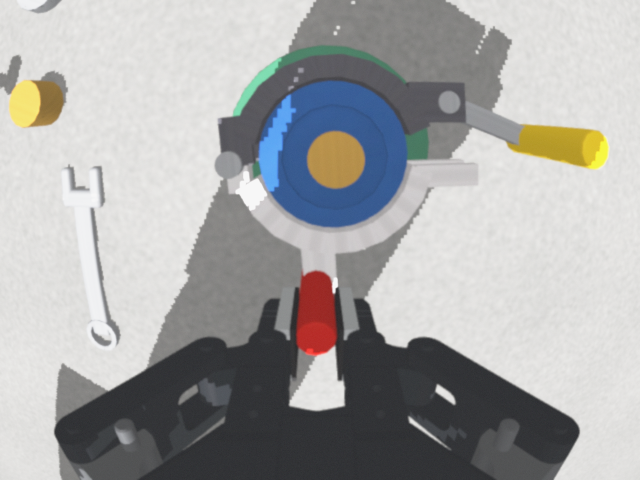

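View pics/t2.png

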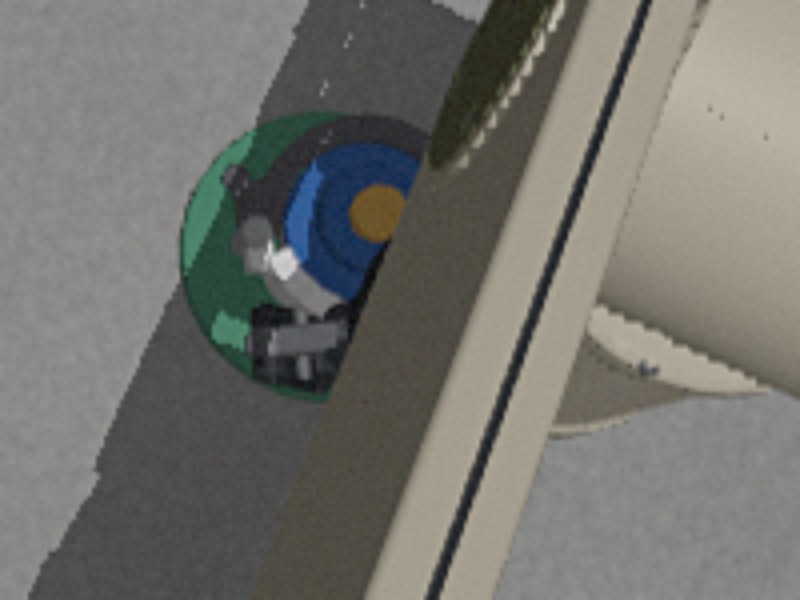

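The 15–20 N reaction and the post at (490.7,-200.4), which is the predicted shut position, show the jaw is on its stop. The wrist view also shows the ring closed and the bolt still out. I'll release and move to the yellow post.

```bash
python3 -m jog '[[[-0.001,0.002,0],[0,0,0],-1],[[-0.001,0.002,0],[0,0,0],0.2],[[-0.001,0.002,0],[0,0,0],0.2],[[-0.001,0.002,0],[0,0,0],0.2],[[-0.001,0.002,0],[0,0,0],0.2]]'
python3 -m jog '[[[0,0,0.02],[0,0,0],0.2],[[0,0,0.05],[0,0,0],0.2],[[0.0,0,0.085],[0,0,0],0.2],[[0.025,-0.03,0.1],[0,0,0],0.2],[[0.05,-0.06,0.1],[0,0,0],0.2]]'
python3 -m jog '[[[0.012,-0.024,0],[0,0,0],0.2],[[0.0255,-0.047,0],[0,0,0],0.2],[[0.0255,-0.047,0],[0,0,0],0.2],[[0.0255,-0.047,0],[0,0,0],0.2]]'
python3 -c "
from bench import vision;import cv2
cv2.imwrite('pics/t3.png',cv2.resize(vision.snapshot('top')[180:330,340:540,::-1],None,fx=4,fy=4))
cv2.imwrite('pics/s3.png',cv2.resize(vision.snapshot('side')[120:270,300:500,::-1],None,fx=4,fy=4))
cv2.imwrite('pics/w3.png',vision.snapshot('wrist')[:,:,::-1])"
```

```text
time: 3.92
tool_pos: [490.5, -200.9, 111.1]
tcp_rot: [-13.2, 90.0, -103.1]
ft_force: [-0.2, -1.6, 0.1]
finger_gap: 51.2
time: 4.33
tool_pos: [543.2, -261.8, 218.1]
tcp_rot: [59.4, 89.4, -30.3]
ft_force: [0.8, -0.5, 2.0]
finger_gap: 51.2
time: 4.67
tool_pos: [565.9, -308.7, 210.0]
tcp_rot: [-120.0, 89.9, 150.0]
ft_force: [-0.3, 0.5, 0.1]
finger_gap: 51.3
```

View pics/w3.png

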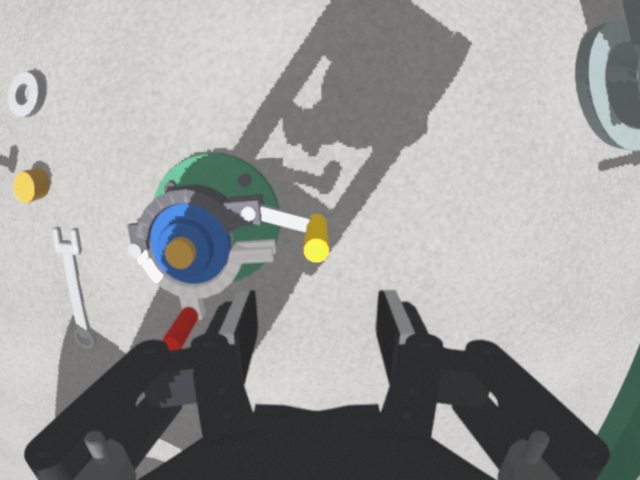

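View pics/s3.png

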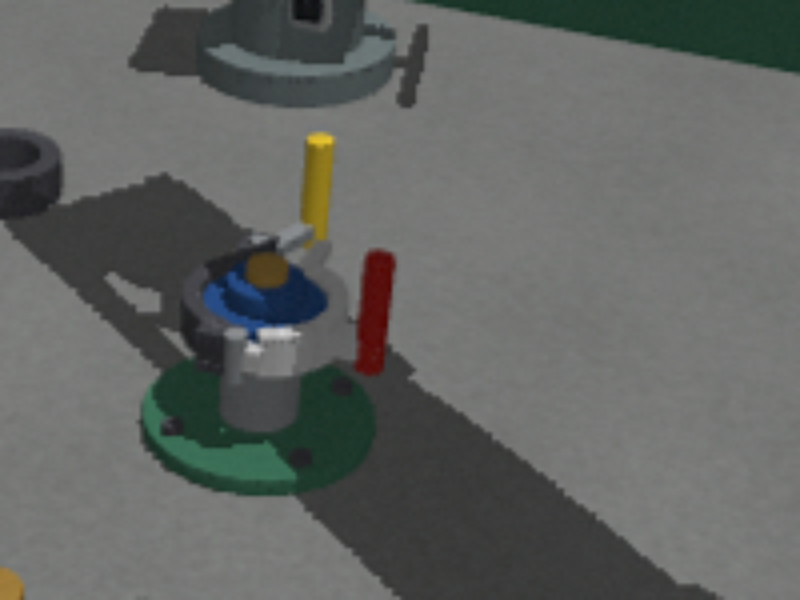

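The jaw stayed shut and the yellow post is centred between the fingers at about (316,250). I'll descend and grip it.

```bash
python3 -m jog '[[[0,0,-0.035],[0,0,0],0.2],[[0,0,-0.07],[0,0,0],0.2],[[0,0,-0.1],[0,0,0],0.2],[[0,0,-0.1],[0,0,0],0.2],[[0,0,-0.1],[0,0,0],0.2]]'
python3 -m jog '[[[0,0,0],[0,0,0],-1],[[0,0,0],[0,0,0],-1],[[0,0,0],[0,0,0],-1],[[0,0,0],[0,0,0],-1],[[0,0,0],[0,0,0],-1]]' 40
python3 -m jog '[[[0,0,0],[0,0,0],-1],[[0,0,0],[0,0,0],-1]]'
```

```text
time: 5.23
tool_pos: [564.5, -305.9, 109.8]
tcp_rot: [-124.0, 89.7, 146.2]
ft_force: [0.6, -0.8, 0.3]
finger_gap: 51.1
time: 5.65
tool_pos: [568.2, -307.4, 114.9]
tcp_rot: [78.4, 89.7, -11.4]
ft_force: [0.6, 5.7, 7.1]
finger_gap: 14.4
time: 5.82
tool_pos: [568.2, -307.3, 114.9]
tcp_rot: [78.2, 89.7, -11.6]
ft_force: [0.7, 5.7, 7.8]
finger_gap: 14.6
```

```bash
python3 -m jog '[[[-0.006,0.002,0],[0,0,0],-1],[[-0.012,0.0045,0],[0,0,0],-1],[[-0.016,0.0075,0],[0,0,0],-1],[[-0.020,0.0105,0],[0,0,0],-1],[[-0.024,0.014,0],[0,0,0],-1]]'
python3 -m jog '[[[-0.003,0.0035,0],[0,0,0],-1],[[-0.006,0.0075,0],[0,0,0],-1],[[-0.0086,0.012,0],[0,0,0],-1],[[-0.0107,0.0165,0],[0,0,0],-1],[[-0.0123,0.0215,0],[0,0,0],-1]]'
python3 -m jog '[[[-0.001,0.005,0],[0,0,0],-1],[[-0.0015,0.010,0],[0,0,0],-1],[[-0.0015,0.0125,0],[0,0,0],-1],[[-0.0015,0.0125,0],[0,0,0],-1],[[-0.0015,0.0125,0],[0,0,0],-1]]'
python3 -c "
from bench import vision;import cv2
cv2.imwrite('pics/w4.png',vision.snapshot('wrist')[:,:,::-1])"
```

```text
time: 6.23
tool_pos: [543.6, -295.9, 115.0]
tcp_rot: [44.1, 89.6, -45.8]
ft_force: [1.9, -7.4, 6.0]
finger_gap: 14.5
time: 6.65
tool_pos: [528.1, -277.1, 114.8]
tcp_rot: [-6.6, 89.5, -96.5]
ft_force: [-11.3, -5.5, 9.7]
finger_gap: 14.7
time: 7.07
tool_pos: [526.8, -261.9, 114.7]
tcp_rot: [-24.4, 89.8, -114.3]
ft_force: [-17.5, -3.4, 17.8]
finger_gap: 14.2
```

View pics/w4.png

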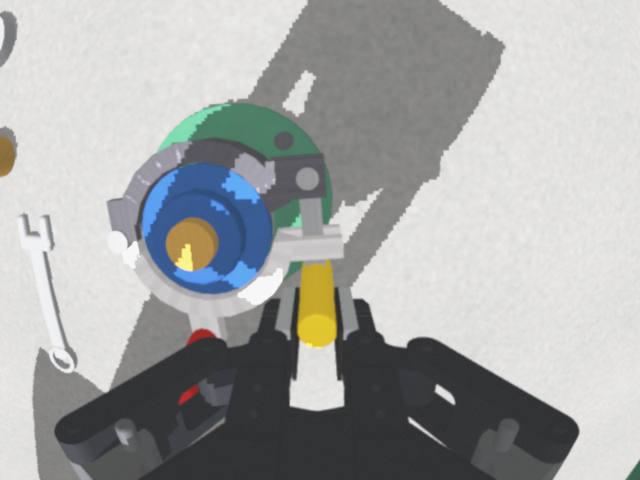

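```bash
python3 -m jog '[[[-0.001,0.002,0],[0,0,0],-1],[[-0.001,0.003,0],[0,0,0],-1],[[-0.001,0.003,0],[0,0,0],-1]]'
```

```text
time: 7.37
tool_pos: [526.6, -261.0, 114.7]
tcp_rot: [5.6, 89.6, -84.3]
ft_force: [-12.4, -13.4, 10.6]
finger_gap: 14.1
```

```bash
python3 -m jog '[[[0,-0.003,0],[0,0,0],-1],[[0,-0.003,0],[0,0,0],-0.2],[[0,-0.003,0],[0,0,0],-0.2],[[0,-0.003,0],[0,0,0],-0.2],[[0,-0.003,0],[0,0,0],-0.2]]'
python3 -m jog '[[[0,0,0.015],[0,0,0],-0.2],[[0,0,0.04],[0,0,0],-0.2],[[0,0,0.075],[0,0,0],-0.2],[[0,0,0.11],[0,0,0],-0.2],[[0,0,0.13],[0,0,0],-0.2]]'
python3 -m jog '[[[-0.03,-0.03,0],[0,0,0],-0.2],[[-0.06,-0.06,0],[0,0,0],-0.2],[[-0.08,-0.09,0],[0,0,0],-0.2],[[-0.09,-0.12,0],[0,0,0],-0.2],[[-0.09,-0.15,0],[0,0,0],-0.2]]'
python3 -m jog '[[[0,-0.04,0],[0,0,0],-0.2],[[0,-0.08,0],[0,0,0],-0.2],[[0,-0.08,0],[0,0,0],-0.2],[[0,-0.08,0],[0,0,0],-0.2]]'
python3 -c "
from bench import vision;import cv2
cv2.imwrite('pics/t5.png',cv2.resize(vision.snapshot('top')[195:315,360:520,::-1],None,fx=5,fy=5,interpolation=2))
cv2.imwrite('pics/s5.png',cv2.resize(vision.snapshot('side')[140:250,320:430,::-1],None,fx=5,fy=5,interpolation=2))"
```

```text
time: 7.78
tool_pos: [527.3, -259.3, 111.5]
tcp_rot: [103.8, 90.0, 14.0]
ft_force: [-0.5, 0.6, -0.4]
finger_gap: 34.3
time: 8.2
tool_pos: [528.3, -259.7, 245.7]
tcp_rot: [59.9, 89.8, -29.9]
ft_force: [0.6, -1.1, 1.0]
finger_gap: 34.3
time: 8.62
tool_pos: [435.3, -410.8, 241.7]
tcp_rot: [-46.0, 90.0, -135.9]
ft_force: [-0.4, -0.3, -0.6]
finger_gap: 34.3
time: 8.95
tool_pos: [436.4, -490.8, 239.1]
tcp_rot: [-142.7, 89.8, 127.3]
ft_force: [0.3, 0.5, 1.0]
finger_gap: 34.1
```

View pics/t5.png

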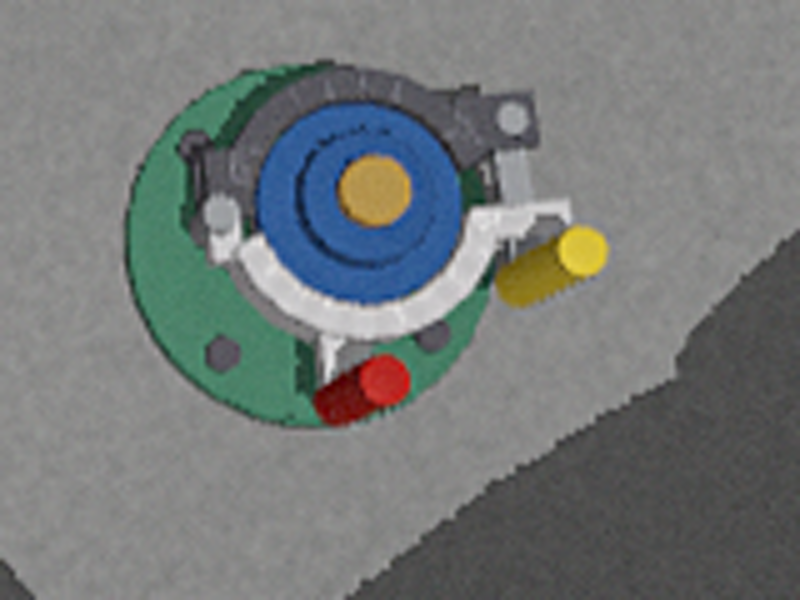

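View pics/s5.png

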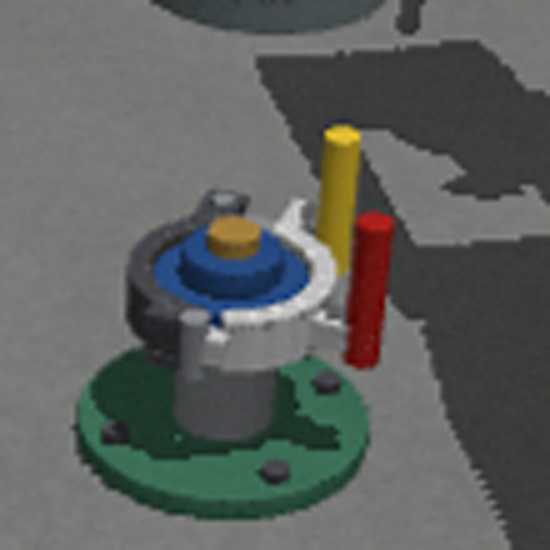

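The ring is closed and the bolt lies across the fork. The red top is at (386,380) and the yellow top at (583,250) in the top crop. I'll measure both angles before handing in.

Run:
```python
from h import *
t=lambda u,v:np.array([360+u/5,195+v/5]);s=lambda u,v:np.array([320+u/5,140+v/5])
obs=[("top","plug",t(375,190)),("top","red",t(386,380)),("top","yel",t(583,250)),("top","hinge",t(221,211)),("top","piv",t(513,118)),
("side","plug",s(233,230)),("side","red",s(374,222)),("side","yel",s(343,134))]
x,res=fit(obs,[553,-208,0,0,0]);print(x.round(3),abs(res).max())
if x[3]<.08 and x[4]<.12:
    from bench import order; print(order.hand_in())
```

```text
[ 5.53518e+02 -2.08099e+02  7.40000e-02 -2.00000e-03  3.20000e-02] 0.557199672722362
the job is handed in; nothing more can be done
None
```

The clamp on the capped stub is shut and latched, and I handed the job in at about 9 s of the 46 s allowed.

- **Jaw:** I gripped the red post and swung it along its arc until it met the stop, with a reaction of about 15–20 N. The bolt was still out at about 1.2 rad.
- **Bolt:** I then gripped the yellow post and swung the bolt across the fork until it met its stop, with about 13 N of reaction.
- **Release:** I opened the gripper and moved the arm clear. The wrist force read about 1 N, which is sensor noise.
- **Last check:** A fit to the top and side pictures gave the jaw at about 0.00 rad (limit 0.12) and the bolt at about 0.03 rad (limit 0.17). The largest pixel error was 0.6.

I kept the arm away from the stub without a cap. No check failed or disagreed. I did not measure the joint speeds at rest directly.

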